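Check a motorcycle brake lever's travel

TASK

Two handlebar stubs are clamped to the workbench. With the outside of the fingers, press the red brake lever in towards its grip until it comes up against its stop, and hold it there for two seconds so one can see that it stops short of the grip. Then ease it back out, letting it follow the fingers to rest without snapping, and move clear. Do not strain the lever, do not hook or pinch it or touch the bar and grip, and leave the black clutch lever and everything else on the bench alone.

Things in the scene. Friction and masses are not known exactly. Their poses are not given: they have to be found in the camera images.
- brake_lever (a joint): swing of the red brake lever about its upright pivot: 0 = out at rest, grows as the lever is pressed in towards the grip, 0.26 rad = against its stop, the blade still about 20 mm short of the rubber grip. A spring pushes it out: 100 mm from the pivot it takes about 2.5 N to start it and 6 N to reach the stop; let go, it flies back.
- brake_blade: the red brake lever's blade, level, 130 mm long, 12 thick, 18 high, with a 19 mm ball at its free end 137 mm from the pivot. Origin on the pivot axis at mid-height, 130 mm above the bench. y runs along the blade to its free end, x from the blade across to the grip (the way to press), z up; outer face at x = -6 mm. It turns with the lever, clockwise seen from above when pressed.
- brake_press (a point): The spot to press: on the outer face of the red blade, on the robot's side of the bar, at mid-height, 100 mm from the pivot (blade frame -6, 100, 0 mm). The space in front of it is free for the fingers from above; nothing on either stand is higher than 175 mm above the bench.
- brake_inner: the strip on the red lever's grip-facing side (12 mm high, from 11 to 121 mm along the blade); origin and axes as brake_blade. Touched only if somebody reaches behind the lever.
- brake_bar: Handlebar stub with blue post, carrying the red lever and a white pot (39 mm across, top 174 mm up, at x = -12, y = 44 mm). Fixed. Origin on the bench under the post's centre; z up, x away from the lever. The bar runs along +y at x = 0, 130 mm up, to y = 215 mm; rubber grip 33 mm thick at y = 78 to 203 mm; post and clamp 44 x 40 mm, 150 mm high. Lever pivot at x = -36, y = 46 mm.
- clutch_lever (a joint): swing of the black clutch lever about its upright pivot: 0 = out at rest, grows as the lever is pressed in towards the grip, 0.26 rad = against its stop, the blade still about 20 mm short of the rubber grip. A spring pushes it out: 100 mm from the pivot it takes about 2.5 N to start it and 6 N to reach the stop; let go, it flies back.
- clutch_blade: the black clutch lever's blade, level, 130 mm long, 12 thick, 18 high, with a 19 mm ball at its free end 137 mm from the pivot. Origin on the pivot axis at mid-height, 130 mm above the bench. y runs along the blade to its free end, x from the blade across to the grip (the way to press), z up; outer face at x = -6 mm. It turns with the lever, clockwise seen from above when pressed.
- clutch_bar: The other stub: no pot, a brass adjuster, the black lever. Fixed. Origin on the bench under the post's centre; z up, x away from the lever. The bar runs along +y at x = 0, 130 mm up, to y = 215 mm; rubber grip 33 mm thick at y = 78 to 203 mm; post and clamp 44 x 40 mm, 150 mm high. Lever pivot at x = -36, y = 46 mm.
- spanner: A steel spanner about 160 mm long lying on the bench behind the brake bar. Loose. Leave it alone.
- socket: A steel socket, tube 28 mm across and 35 mm high, standing on the bench below the end of the brake bar. Loose. Leave it alone.
- grease_tin: A tin 64 mm across and 60 mm high, standing behind the brake post. Loose. Leave it alone.
- screwdriver: A screwdriver about 170 mm long lying behind the clutch bar. Loose. Leave it alone.
- oil_bottle: A bottle 52 mm across and 130 mm high, standing behind the clutch post. Loose. Leave it alone.
- tape_measure: A yellow tape measure 62 x 32 x 60 mm, standing below the end of the clutch bar. Loose. Leave it alone.

How it is judged:
By the outcome, as a careful person would: the job done as asked, in the order asked, and still so for the second after the job is handed in, with the robot touching nothing.
It also fails if it takes over 56 s, if anything falls off the work surface, if the arm or the gripper's body presses on something with over 40 N, if the wrist force passes 120 N, or if a joint passes its speed limit or range.

ROBOT

A 6-joint arm with a two-finger parallel gripper is mounted at the origin on the work surface. World frame = base frame: x ahead of the robot, y to its left, z up, the work surface at z = 0. Lengths are in m, angles in rad, forces in N, time in s.
With the tool pointing down it reaches from about 0.275 to 0.875 m from the base axis. Payload 12.5 kg.
Tool frame: the origin (TCP) lies on the centre line of the jaws, within the pads' length; the fingertips stand r.finger_overhang ahead of it and the grasp point (between the pads) lies 3 mm ahead of it (r.finger_overhang is the distance from the TCP to the fingertips, in m); z points along the fingers, y is the direction in which the jaws open and shut (so a half turn about z gives the same grasp; the last joint's range is limited). The gripper opens to 85 mm and grips with 20 to 120 N. Pads are 22 mm wide; open, the fingers measure 114 mm over their backs; the gripper's body (76 mm by 85 mm) begins 54 mm behind the grasp point. The pads swing forward as they close: fully open they stand 13 mm farther back than shut.
Start: joints at [-1.288, 0.351, 1.652, -0, 1.139, -0.085], TCP at [0.198, -0.513, 0.253] pointing down, gripper open.
Joint ranges: [-2.75, 2.75], [-0.79, 2.1], [0.01, 2.65], [-1.57, 4.71], [0.07, 3.14], [-2.87, 2.87]. Speed limits (rad/s): [2.22, 2.22, 2.79, 3.14, 3.14, 3.14].

INTERFACE

Orientations are given as a unit quaternion [x, y, z, w].
In Python, from cell import r, optics gives the robot as it stands. The module is installed in compiled form; this text tells all that it offers. Calls block until the motion is done:
- r.move_to(position, orientation): joint-space move of the TCP to a pose.
- r.move_linear(position, rot=None, vel=0.15): straight line of the TCP; rot=None keeps the orientation; vel is the mean speed in m/s.
- r.set_joints(angles): joint-space move.
- r.set_gripper(opening, squeeze=None): opening from 0.0 (shut) to 1.0 (fully open); squeeze is the grip in N (None keeps the last); returns when the fingers have stopped.
- r.sleep(seconds).
- r.inverse_kinematics(position, orientation): joint angles nearest the present ones, or None.
- optics.get_image(name): name is "scene" or "top"; returns a dict with "pixels" (384x512x3 uint8, red, green, blue), "depth" (384x512 float32, m along the optical axis (not along the pixel's ray), 0 where there is no reading), "fx", "fy", "cx", "cy" (pixels), "camera_from_world" (4x4, takes a point from world to camera coordinates). Camera axes: x right, y down, z forward; pixel columns grow to the right and rows downward; lengths in m; the calibration is good to about 2 mm. A picture is of the moment at which its call begins.
A pose or a line that the arm cannot do raises r.PlanningError and nothing moves.
- r.hand_in(): hands the job in, once; it reports no verdict.
Readings, each from a call of its own:
- r.current_t(): time.
- r.current_q(): joint angles.
- r.current_qvel(): joint speeds.
- r.current_effort(): joint torques, N m.
- r.current_tool_pos(): TCP position.
- r.current_ee_rot(): TCP orientation.
- r.current_contact_force(): force on the tool from outside, world axes, zero at the start.
- r.current_torque(): the same for the moment, N m.
- r.current_opening(): opening from 0.0 (shut) to 1.0 (fully open).
Only numpy, scipy, OpenCV 4.12 (cv2) and the standard library are available. Lean on these libraries where they do the work, as an engineer would, in place of code of your own. Each camera call takes 0.05 s, during which the arm holds its last target. There are 200 camera calls.

## Working session

There is one attempt and no reset: what is moved stays moved. The work goes in short steps, each a Python script; the robot and the scene stay as the last script left them, time stands still between calls to the robot, and variables do not carry over. Pictures are saved under pics/ and viewed, about 8 in all and at most 12, crops included, and the job is handed in when it is done.

```bash
mkdir -p pics; cat > h.py <<'E'
import numpy as np, cv2
from cell import r, optics
def shot(n):
    d=optics.get_image(n); return d
def world(d,uv,z=None):
    """pixels -> world, by depth or onto plane z"""
    uv=np.atleast_2d(uv).astype(float); T=np.linalg.inv(d["camera_from_world"])
    ray=np.c_[(uv[:,0]-d["cx"])/d["fx"],(uv[:,1]-d["cy"])/d["fy"],np.ones(len(uv))]
    if z is None:
        ray=ray*d["depth"][uv[:,1].astype(int),uv[:,0].astype(int)][:,None]
        return ray@T[:3,:3].T+T[:3,3]
    w=ray@T[:3,:3].T; return T[:3,3]+w*((z-T[2,3])/w[:,2])[:,None]
def redmask(d):
    h=cv2.cvtColor(d["pixels"],cv2.COLOR_RGB2HSV)
    return ((h[...,0]<8)|(h[...,0]>172))&(h[...,1]>140)&(h[...,2]>60)
E
python3 - <<'E'
from h import *
a=shot("scene");b=shot("top")
for n,d in(("scene",a),("top",b)):
    cv2.imwrite(f"pics/{n}0.png",d["pixels"][...,::-1])
    m=redmask(d); v,u=np.nonzero(m); print(n,m.sum(),d["fx"],np.linalg.inv(d["camera_from_world"])[:3,3])
    w=world(d,np.c_[u,v]); print(np.percentile(w,[1,10,50,90,99],axis=0).round(3))
    nb,l,s,c=cv2.connectedComponentsWithStats(m.astype(np.uint8)); print(s[1:][s[1:,4]>20])
print(r.finger_overhang,r.current_t(),r.current_ee_rot())
E
```

```text
scene 12429 473.6442948672847 [1.23680732 0.50571774 0.75818267]
[[ 5.160e-01 -3.890e-01  1.000e-03]
 [ 8.640e-01 -1.400e-02  4.000e-03]
 [ 9.070e-01  1.240e-01  2.400e-02]
 [ 9.820e-01  2.400e-01  4.900e-02]
 [ 1.001e+00  3.150e-01  1.980e-01]]
[[   14   153    18    14   194]
 [  147   156    11    11    92]
 [  330   198    68    14   547]
 [  166   200    27    24   293]
 [  118   275   212   109 11300]]
top 12257 450.92202364907035 [ 0.45771627 -0.02977935  1.09203691]
[[ 0.511 -0.398  0.001]
 [ 0.675  0.001  0.004]
 [ 0.906  0.208  0.026]
 [ 0.995  0.567  0.085]
 [ 0.999  0.587  0.2  ]]
[[ 113   43  149   64 8474]
 [ 432   43   18   18  241]
 [   0   80   35  163 2694]
 [ 363  156   12   12  102]
 [ 308  163   36   15  347]
 [ 124  212   65   35  399]]
0.022 0.1 [ 9.83143401e-01  1.82835436e-01 -4.98508234e-05 -5.03043098e-04]
```

```bash
python3 -c "
import cv2
a=cv2.imread('pics/top0.png');cv2.imwrite('pics/top0b.png',cv2.resize(a,(800,600)))"
```

```text
(no output)
```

View pics/top0b.png

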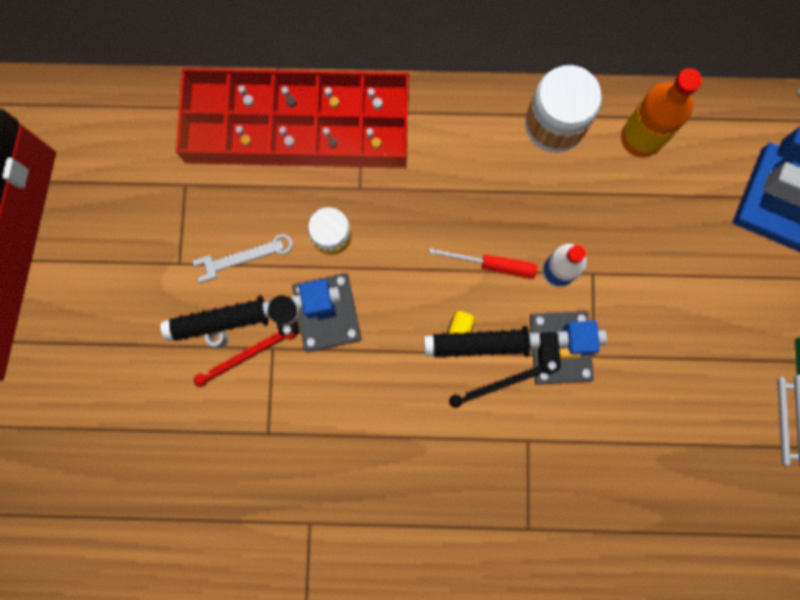

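View pics/scene0.png

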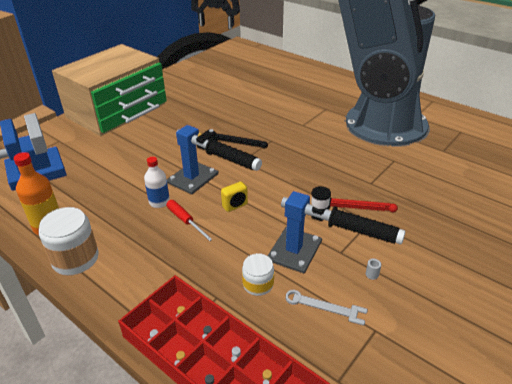

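Top view: the red lever runs from its pivot near (290,330) to its ball at (200,380) in the 800x600 picture. The robot is at the bottom (+x up, +y left) and the space in front is free. Scene view: the red blade is at about (330–397, 198–212).

```bash
cat >> h.py <<'E'
def blade(d,box,ztop=.139):
    x,y,w,h=box; m=redmask(d); k=np.zeros_like(m); k[y:y+h,x:x+w]=m[y:y+h,x:x+w]
    dt=cv2.distanceTransform(k.astype(np.uint8),cv2.DIST_L2,5); bv,bu=np.unravel_index(dt.argmax(),dt.shape)
    v,u=np.nonzero(k); dp=world(d,np.c_[u,v])
    return np.c_[u,v],dp,(bu,bv)
E
python3 - <<'E'
from h import *
for n,box in(("top",(120,205,75,48)),("scene",(325,192,80,26))):
    d=shot(n); uv,w,bc=blade(d,box)
    k=(w[:,2]>.134)&(w[:,2]<.145); top=w[k]
    line=cv2.fitLine(top[:,:2].astype(np.float32),cv2.DIST_HUBER,0,.001,.001).ravel()
    ax=line[:2]*np.sign(line[1]); s=(top[:,:2]-line[2:])@ax
    print(n,k.sum(),"ax",ax.round(4),"pt",line[2:].round(4),"ends",(line[2:]+ax*s.min()).round(4),(line[2:]+ax*s.max()).round(4))
    print(" ball px",bc,"plane",world(d,bc,.130)[0].round(4),"depth",world(d,bc)[0].round(4))
    m=redmask(d)
    if n=="top":
        P=world(d,uv,.139)
        l=cv2.fitLine(P[:,:2].astype(np.float32),cv2.DIST_HUBER,0,.001,.001).ravel(); print(" plane line",l.round(4))
    # grip / bar: dark pixels & depth near z .13-.147
    vv,uu=np.nonzero(d["depth"]>0); W=world(d,np.c_[uu,vv]); rgb=d["pixels"][vv,uu].max(1)
    for nm,q in(("grip",(rgb<60)&(W[:,2]>.125)&(W[:,2]<.15)),("pot",(W[:,2]>.165)&(W[:,2]<.18)),("post",(W[:,2]>.147)&(W[:,2]<.153))):
        q&=(W[:,1]>.05)&(W[:,1]<.36)&(W[:,0]>.38)&(W[:,0]<.6)
        if q.sum()>5: g=W[q]; print(" ",nm,q.sum(),g.mean(0).round(4),g.min(0).round(3),g.max(0).round(3),cv2.fitLine(g[:,:2].astype(np.float32),cv2.DIST_HUBER,0,.001,.001).ravel().round(4))
E
```

```text
top 325 ax [-0.5045  0.8634] pt [0.5317 0.2053] ends [0.5761 0.1294] [0.5005 0.2587]
 ball px (np.int64(128), np.int64(243)) plane [0.504  0.2526 0.13  ] depth [0.5036 0.2504 0.1374]
 plane line [ 0.5038 -0.8638  0.5359  0.1967]
  grip 761 [0.5823 0.2301 0.1431] [0.56  0.123 0.127] [0.6   0.294 0.15 ] [ 0.1015 -0.9948  0.5823  0.2301]
  pot 155 [0.5912 0.1385 0.1738] [0.58  0.12  0.168] [0.6   0.158 0.178] [ 0.0018 -1.      0.5912  0.1385]
  post 146 [0.5864 0.2095 0.1485] [0.569 0.098 0.147] [0.6   0.295 0.152] [ 0.1027 -0.9947  0.5857  0.2296]
scene 301 ax [-0.5112  0.8594] pt [0.5366 0.2034] ends [0.5704 0.1465] [0.5033 0.2593]
 ball px (np.int64(342), np.int64(203)) plane [0.5558 0.1665 0.13  ] depth [0.5616 0.1694 0.1354]
  grip 666 [0.5892 0.2546 0.1406] [0.565 0.148 0.125] [0.6   0.299 0.15 ] [ 0.0738 -0.9973  0.5916  0.2534]
  pot 94 [0.5918 0.1408 0.1728] [0.58  0.122 0.168] [0.6   0.159 0.175] [ 0.0069 -1.      0.592   0.1395]
  post 23 [0.5947 0.1911 0.1485] [0.584 0.099 0.147] [0.6   0.258 0.152] [ 0.0776 -0.997   0.5955  0.1789]
```

```bash
cat >> h.py <<'E'
PIV=np.array([.574,.1345]); A0=np.arctan2(.8634,-.5045); Z=.137; HALF=.0145
def pose(th,gap,y=.100,z=Z):
    """TCP pose: finger back 'gap' off the outer face of the blade swung by th"""
    a=A0-th; ay=np.array([np.cos(a),np.sin(a)]); ax=np.array([np.sin(a),-np.cos(a)])
    p=PIV+ay*y-ax*(.006+HALF+gap); t=np.arctan2(ax[1],ax[0])+np.pi/2
    return [*p,z],[np.cos(t/2),np.sin(t/2),0,0],ax
def fpress(ax,base): return float((r.current_contact_force()-base)[:2]@ax)
E
python3 - <<'E'
from h import *
r.set_gripper(0.0)
p,q,ax=pose(0,.025,z=.25)
r.move_to(p,q); print(r.current_t(),r.current_q().round(3) if hasattr(r.current_q(),'round') else r.current_q())
r.move_linear(pose(0,.025)[0],vel=.1)
r.sleep(.3)
print(r.current_t(),r.current_tool_pos(),p,r.current_contact_force(),r.current_opening())
ims=[]
for n,(x,y,w,h) in(("top",(90,170,170,128)),("scene",(270,120,170,128))):
    c=shot(n)["pixels"][y:y+h,x:x+w,::-1]; ims.append(cv2.resize(c,(400,300),interpolation=cv2.INTER_CUBIC))
cv2.imwrite("pics/near.png",np.hstack(ims))
E
```

```text
3.675 [ 0.298  0.306  1.724 -0.     1.112 -0.23 ]
5.2583 [0.48434699 0.19791344 0.13723274] [np.float64(0.484264394114486), np.float64(0.19788588988378822), 0.25] [ 0.71937868 -0.05525906  0.07954604] -0.0010711984421039095
```

View pics/near.png

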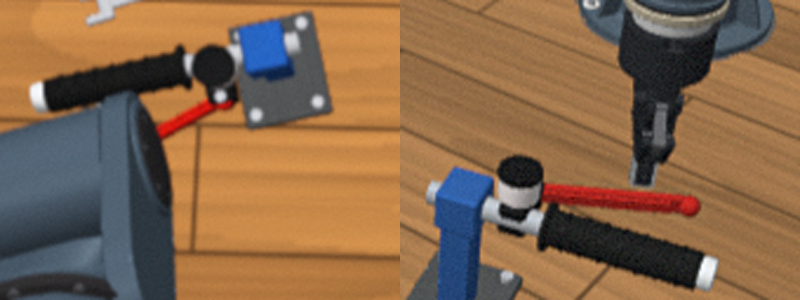

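The fingers stand in front of the blade at the right height, clear of the ball and everything else. Next I approach by force.

```bash
python3 - <<'E'
from h import *
ax=pose(0,0)[2]
base=np.mean([(r.sleep(.02),r.current_contact_force())[1] for _ in range(10)],0)
np.save("base.npy",base); print(base.round(2))
r.move_linear(pose(0,.010)[0],vel=.04); print("10mm",r.current_t(),fpress(ax,base))
for g in np.arange(.009,-.012,-.0007):
    r.move_linear(pose(0,g)[0],vel=.02); f=fpress(ax,base)
    print(round(g*1e3,1),round(f,2),round(r.current_t(),2))
    if f<-1.2: break
E
```

```text
[-0.05  0.06 -0.02]
10mm 6.05 -0.5099973044325483
9.0 -0.68 6.3
8.3 0.53 6.55
7.6 0.63 6.8
6.9 0.2 7.05
6.2 -0.07 7.3
5.5 -0.77 7.55
4.8 -0.7 7.8
4.1 -0.53 8.05
3.4 0.11 8.3
2.7 -0.14 8.55
2.0 -0.97 8.8
1.3 0.51 9.05
0.6 -0.48 9.3
-0.1 0.03 9.55
-0.8 -3.01 9.8
```

```bash
python3 - <<'E'
from h import *
base=np.load("base.npy"); g=-.0006
def F(ax,n=4): return np.mean([(r.sleep(.01),fpress(ax,base))[1] for _ in range(n)])
th=0.0
while th<.30:
    th+=.010 if th<.22 else .004
    p,q,ax=pose(th,g); r.move_linear(p,q,vel=.03); f=F(ax)
    print(round(th,3),round(f,2),round(r.current_t(),2))
    if f<-8.3: break
np.save("th.npy",th)
E
```

```text
0.01 -2.27 10.08
0.02 -2.73 10.37
0.03 -2.95 10.65
0.04 -3.1 10.93
0.05 -3.0 11.22
0.06 -3.33 11.5
0.07 -3.12 11.78
0.08 -3.08 12.07
0.09 -4.41 12.35
0.1 -3.87 12.63
0.11 -3.96 12.92
0.12 -4.15 13.2
0.13 -4.22 13.48
0.14 -4.84 13.77
0.15 -4.83 14.05
0.16 -4.49 14.33
0.17 -5.37 14.62
0.18 -4.98 14.9
0.19 -5.27 15.18
0.2 -5.06 15.47
0.21 -5.32 15.75
0.22 -5.44 16.03
0.224 -5.46 16.32
0.228 -5.74 16.6
0.232 -5.82 16.88
0.236 -6.06 17.17
0.24 -5.89 17.45
0.244 -5.64 17.73
0.248 -5.59 18.02
0.252 -5.94 18.3
0.256 -6.42 18.58
0.26 -6.32 18.87
0.264 -6.72 19.15
0.268 -8.79 19.43
```

Force jumped from 6.7 to 8.8 N at 0.268 rad commanded, so the lever is on its stop. I hold here and look.

```bash
python3 - <<'E'
from h import *
base=np.load("base.npy"); ax=pose(float(np.load("th.npy")),0)[2]
t0=r.current_t(); fs=[]
d=shot("scene"); 
while r.current_t()-t0<2.6: r.sleep(.1); fs.append(fpress(ax,base))
print(np.round(fs,1),np.mean(fs),r.current_t())
cv2.imwrite("pics/hold.png",cv2.resize(d["pixels"][120:248,270:440,::-1],(680,512),interpolation=cv2.INTER_CUBIC))
E
```

```text
[ -8.3  -8.6  -8.7  -9.   -8.9  -8.6  -8.7  -8.2  -8.6  -9.3  -8.7  -8.6
 -10.1  -8.1  -9.2  -8.8  -8.7  -8.7 -10.   -8.5  -8.4  -9.5  -8.4  -8.3
  -9.5  -8.7] -8.813561625582317 22.0833
```

View pics/hold.png

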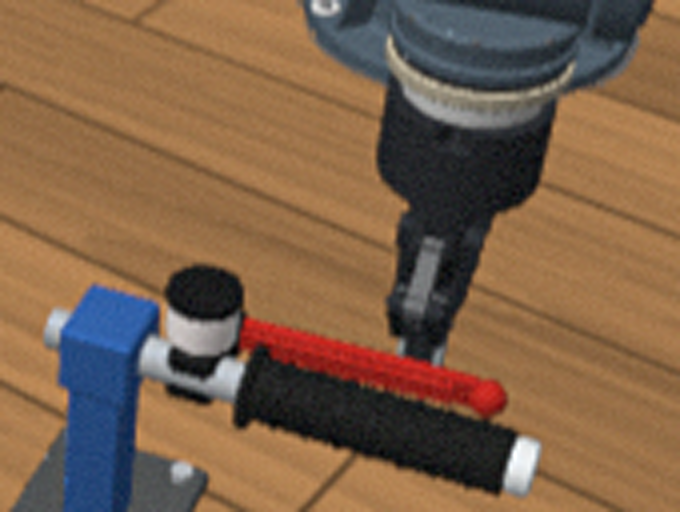

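The held lever is parallel to the grip (ball at (488,397)) with a visible gap, and the fingers touch only its outer side. Now I ease it back.

```bash
python3 - <<'E'
from h import *
base=np.load("base.npy"); g=-.0006
for th in np.linspace(float(np.load("th.npy")),0,28)[1:]:
    p,q,ax=pose(th,g); r.move_linear(p,q,vel=.02)
    print(round(th,2),round(fpress(ax,base),1),end="; ")
for k in (.0005,.0015,.003): r.move_linear(pose(0,k)[0],vel=.01); print(k,round(fpress(ax,base),2))
r.move_linear(pose(0,.035)[0],vel=.05)
r.move_linear(pose(0,.035,z=.26)[0],vel=.1)
p=pose(0,.035,z=.26)[0]; r.move_linear([p[0]-.13,p[1]-.02,.3],vel=.12)
r.sleep(.3); print(r.current_t(),r.current_contact_force().round(2))
d=shot("top"); uv,w,bc=blade(d,(120,205,75,48)); P=world(d,uv,.139)
print(len(uv),bc,cv2.fitLine(P[:,:2].astype(np.float32),cv2.DIST_HUBER,0,.001,.001).ravel().round(4))
cv2.imwrite("pics/end.png",cv2.resize(d["pixels"][...,::-1],(800,600)))
E
```

```text
0.26 -6.0; 0.25 -7.4; 0.24 -6.1; 0.23 -5.2; 0.22 -6.0; 0.21 -5.3; 0.2 -5.0; 0.19 -5.4; 0.18 -4.5; 0.17 -5.1; 0.16 -4.7; 0.15 -4.8; 0.14 -4.4; 0.13 -4.4; 0.12 -3.7; 0.11 -4.6; 0.1 -4.1; 0.09 -4.1; 0.08 -3.9; 0.07 -3.7; 0.06 -3.6; 0.05 -2.7; 0.04 -3.5; 0.03 -2.8; 0.02 -3.0; 0.01 -2.2; 0.0 -3.0; 0.0005 0.85
0.0015 0.81
0.003 -0.39
33.4083 [-0.19  0.61  0.59]
396 (np.int64(128), np.int64(243)) [ 0.5011 -0.8654  0.536   0.1965]
```

View pics/end.png

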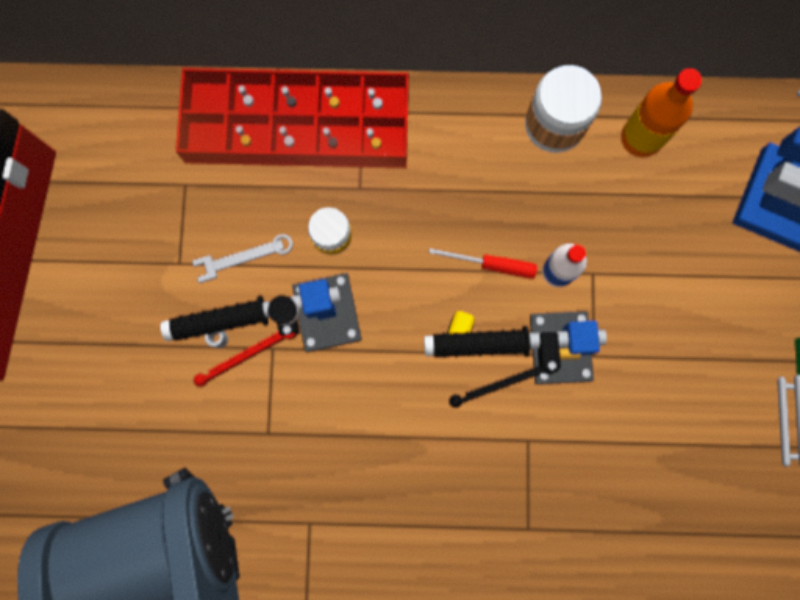

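The final picture shows the red lever at rest with its ball at (200,380) as before, everything else unmoved, and the arm clear.

```bash
python3 -c "
from cell import r
r.hand_in(); print(r.current_t())"
```

```text
the job is handed in; nothing more can be done
the job is handed in; nothing more can be done
```

I pressed the red brake lever in to its stop, held it there, eased it back to rest and moved the arm clear, then handed the job in. It took about 34 s of the 56 s allowed.

- **Press:** I used the back of the shut fingers, 100 mm from the pivot. The force rose smoothly from about 2.3 N to 6.7 N. It then jumped to 8.8 N at about 0.268 rad commanded, which I took as the stop.
- **Hold:** I held it for at least 2.6 s at about 8.8 N (peak reading 10.1 N). A picture taken during the hold showed the blade stopped short of the grip, with a visible gap.
- **Release:** The lever stayed against the fingers all the way out. The force fell gradually to about 3 N at the rest position, then to zero within the noise as the fingers moved off.
- **Final checks:** The lever's ball is at the same pixel as before and its line within 0.2°. In the last top view the black lever and the loose items look unmoved, and the contact force was only sensor noise (about 0.5 N).

The only disagreement was about 3 mm between the two cameras on where the blade lay. I settled it by approaching until the fingers touched the lever, about 0.5 mm from my estimate.

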